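Raise the telescoping work rest and hold it up

ROBOT

A 6-joint arm with a two-finger parallel gripper is mounted at the origin on a cart in front of the work surface, level with it; the furniture and walls round the work are solid. World frame = base frame: x ahead of the robot, y to its left, z up, the work surface at z = 0. Lengths are in m, angles in degrees, forces in N, time in s.
With the tool pointing down it reaches from about 0.35 to 0.875 m from the base axis. Payload 4.2 kg.
Tool frame: the origin (TCP) lies midway between the tips of the shut fingers; the grasp point (between the pads) lies 19 mm behind it (r.pinch_z is the distance from the TCP to the grasp point, in m); z points along the fingers, y is the line along which they close (so a half turn about z gives the same grasp; the last joint's range is limited). The gripper opens to 87 mm and grips with 3 to 60 N. Pads are 19 mm wide; open, the fingers measure 117 mm over their backs; the gripper's body (75 mm by 190 mm) begins 51 mm behind the grasp point.
Start: joints at [84.546, 22.042, 0.453, 0, -68.411, -14.817], TCP at [0.217, 0.586, 0.223] pointing down, gripper open.
Joint ranges: [-179.83, 179.83], [-69.29, 118.12], [-61.27, 80.66], [-181.25, 117.63], [-171.15, -9.14], [-177.46, 177.46]. Speed limits (degrees/s): [159.86, 159.86, 180, 180, 180, 180].

INTERFACE

Orientations are given as a 3x3 rotation matrix whose columns are the frame's x, y, z axes.
In Python, from station import r, imaging, models gives the robot as it stands. The module is installed in compiled form; this text tells all that it offers.
- The arm moves only by the tool apply_moves, never from a script. Its argument "moves" is a list of rows, each a list of 2 entries, a list of its own where there are three numbers: the shift along the tool's x, y, z in m, then the turn about the tool's z in degrees. A call has 1 to 5 rows; each row shifts and turns the commanded pose from where the row before left it, along the tool's axes as they then stand; what a row does not reach is not made up. A row lasts 1/12 s, in which the tool goes at most 41.7 mm and 7.16 degrees, less where a joint would pass 70% of its speed; a pose out of reach is approached as far as the arm can. A call is refused whole if a number of a shift passes 0.0417 or a number of a turn 7.16, either way. A call with a gripper value outside its range is refused whole. "hand" is the finger opening in m, from 0 to 0.087, set as the call begins (left out, the last holds). The fingers move at their own pace and stop on an object; the grip force is fixed at half the most. Time passes only in rows, so rows that do not move let the fingers close. It gives the time, the measured TCP pose, the force, the opening and the grip force at its end, in the units of the state.
- r.sense(): the state, without advancing time (a new reading comes with each control period).
- imaging.capture(name): name is "side" or "top" or "wrist"; returns a dict with "frame" (480x640x3 uint8, blue, green, red), "intrinsics" (3x3 intrinsics, pixels), "dist" ([k1, k2, p1, p2, k3] as OpenCV has them; the pictures are not rectified), "eye" and "orientation" of the camera in the world. Camera axes: x right, y down, z forward; pixel columns grow to the right and rows downward; lengths in m; the calibration is good to about 2 mm. A picture is of the moment at which its call begins. There is no depth.
- r.finish_job(): hands the job in; it is judged then, once.
Trained networks look in a picture, given as the dict that the camera call returned (one of the last four; its "shot" number tells which), for a name from the list of things; names that differ only in an ending like _2 or _b are one class to them, and where a whole thing is asked for, a point or a joint stands for the part that bears it (a point fixed in the world has none). Each returns a list of dicts, best first, with "confidence" (0 to 1); they miss things now and then, are a little off and sometimes report something else, mostly with a low value. They report only what shows in the picture. A call takes as long as a camera call.
- models.cut_out(picture, target): "region" (480x640 bool, what is visible of it) and "extent" ([left, top, width, height] as shares, 0 to 1, of the picture: columns of its width, rows of its height, round what is visible of it).
- models.place_of(picture, target): "at" ([column, row] as shares, 0 to 1, of the picture: columns of its width, rows of its height: a listed point, or the origin of a listed thing).
The state is a dict: "time_s": time; "joints": joint angles; "joint_velocities": joint speeds; "effort": joint torques, N m; "tcp_pos": TCP position; "ee_rot": TCP orientation; "wrist_force": force on the tool from outside, world axes, zero at the start; "moment": the same for the moment, N m; "gripper_width": opening from 0.0 (shut) to 1.0 (fully open); "gripper_force": force on a finger pad.
Only numpy, scipy, OpenCV 4.12 (cv2) and the standard library are available. Lean on these libraries where they do the work, as an engineer would, in place of code of your own. Each camera call takes 0.05 s, during which the arm holds its last target. There are 200 camera calls.

TASK

Get the telescoping work rest on the bench ready to support a long board: turn its grip head until the push button faces the notch and pointer rib on the foot, then, keeping the button squeezed in, pull the head straight up past the first stop to the second, topmost stop. Finish holding the head up there in the gripper, still and without letting go, so that a colleague can clamp it; leave the things around it where they are.

Things in the scene. Friction and masses are not known exactly. Their poses are not given: they have to be found in the camera images.
- post_base: Foot of the work rest, fixed to the worktop: grey plate 150 x 120 mm, 12 mm thick, with an upright aluminium tube of 52 mm diameter in its middle (a flange of 76 mm at its lowest 12 mm). Origin: centre of the plate's underside, on the vertical axis of tube and head. The collar's notch and the pointer rib lie towards its -x axis.
- collar (a point): Centre of the top of the fixed slotted collar on the tube, 124 mm above the worktop, on the axis. The collar is 60 mm in diameter, 16 mm high, with one notch 14 mm wide in its rim, towards the mark.
- mark (a point): Outer end of the raised dark steel pointer rib (10 mm wide) on the plate, 66 mm out from the post's axis in the direction of the collar's notch and 17 mm above the worktop. The button must face this way.
- grip_centre (a point): Centre of the grip head, on the axis, level with the button; 163 mm above the worktop when down. Black block, 36 mm thick in the button's direction, 46 mm wide, 50 mm high; a rubber pad makes its top 28 mm above this point. Its underside is 14 mm above the collar when down. Its 26 mm steel tube has two dark rings: the upper shows just above the collar at the first stop, the lower at the second.
- button_face (a point): Middle of the outer face of the round steel push button, 16 mm diameter, 6 mm proud of one side of the head, 24 mm from the axis; moves in with the button. The button faces from grip_centre to here. A gripper closed across the head along this line (one pad on the button, one on the face behind; 42 mm, 36 mm once the button is in) squeezes it in.
- post_turn (a joint): Turn of the head and inner tube about the vertical axis, rad, anticlockwise from above positive; 0: the button faces the mark. Light friction (0.06 N m) while the post is down. Only within about 0.2 rad of 0 can the inner tube's key rib enter the collar's notch and the post rise; once risen, the notch keeps it from turning.
- post_head (a joint): Height of the head above its lowest position, m: 0 down; about 0.05 first stop, a catch that blocks further rise, and the way back, whenever the button is out; 0.100 second stop, a solid end of travel without a catch. The moving part weighs about 0.35 kg; let go, it sinks from the second stop.
- post_button (a joint): How far the button is pressed in, m: 0 out, 0.006 flush with the head. A spring pushes it out with 3 N, 6 N when flush. From about 0.0045 on, the catch is free; while it is out, the post cannot rise from the bottom or past the first stop.
- offcut_e: Bystander: small wooden offcut, 38 x 58 x 19 mm, loose beside the foot. Origin at the centre of its underside.
- tape_electrical: Bystander: roll of black tape, 59 mm diameter, 19 mm high, loose beside the foot. Origin at the centre of its underside.
- pliers: Bystander: pliers lying flat, 44 x 170 x 13 mm. Origin at the centre of their underside.
- sanding_block: Bystander: cork sanding block, 69 x 112 x 30 mm. Origin at the centre of its underside.
- dowel_b: Bystander: wooden stick, 18 x 190 x 18 mm. Origin at the centre of its underside.

How it is judged (in metres and radians):
On the way, in this order (a step that is already met when the one before it is completed fails the run):
1. with the post still down, the head is turned so that its button faces the mark (within 0.2 rad) (value of joint post_turn between -0.2 and 0.2 rad and value of joint post_head below 0.01 m), for 0.2 s.
2. with the button pressed in, the head is pulled up past the first stop (value of joint post_head above 0.055 m and value of joint post_button above 0.004 m), for 0.05 s.
At the end, for the whole second after the job is handed in: The head is at its second stop (raised at least 94 of 100 mm), still facing the mark (within 0.3 rad), at rest (under 20 mm/s), and the gripper's fingers still hold it (contact force above 3 N) (value of joint post_head above 0.094 m and value of joint post_turn between -0.3 and 0.3 rad and velocity of joint post_head between -0.02 and 0.02 m/s and contact force between the fingers and post_head above 3 N); the arm keeps its last pose, push and grip.
It fails at once if a bystander is moved by more than 30 mm (distance of any of offcut_e, tape_electrical, pliers, sanding_block, dowel_b from where it was at the start of the episode above 0.03 m).
It also fails if it takes over 32 s, if anything falls off the work surface, if the arm or the gripper's body presses on something with over 40 N, if the wrist force passes 120 N, or if a joint passes its speed limit or range.

## Working session

There is one attempt and no reset: what is moved stays moved. The work goes in short steps, Python scripts to look and compute and a tool call to move; the robot and the scene stay as the last step left them, time stands still between calls to the robot, and variables do not carry over. Pictures are saved under pics/ and viewed, at most 10 in all, crops included, and the job is handed in when it is done.

Besides the shell and the picture viewer there is one more tool, called after "Call:" as name(argument=value, ...) on one line, values as JSON. apply_moves: Moves the arm, as the interface text tells. Its arguments: {"type":"object","properties":{"moves":{"type":"array"},"hand":{"type":"number"}},"required":["moves"]}

```bash
mkdir -p pics
cat > h.py <<'E'
import numpy as np, cv2
from station import r, imaging, models
def ray(p,uv):
    K=np.array(p["intrinsics"],float);d=np.array(p["dist"],float)
    n=cv2.undistortPoints(np.array([[uv]],float),K,d)[0,0]
    v=np.array(p["orientation"])@np.array([n[0],n[1],1.]);return np.array(p["eye"],float),v/np.linalg.norm(v)
def atz(p,uv,z):
    e,v=ray(p,uv);return e+v*(z-e[2])/v[2]
def find(p,t):
    o=models.place_of(p,t)
    return [(np.array(a["at"])*[640,480],a["confidence"]) for a in o[:2]]
def tri(rs):
    A=sum(np.eye(3)-np.outer(v,v) for e,v in rs);b=sum((np.eye(3)-np.outer(v,v))@e for e,v in rs)
    return np.linalg.solve(A,b)
E
python3 - <<'E'
from h import *
s=r.sense();print(s["time_s"],s["tcp_pos"],np.round(s["ee_rot"],3),s["gripper_width"])
Z=dict(post_base=0,collar=.124,mark=.017,grip_centre=.163,button_face=.163,offcut_e=0,tape_electrical=0,pliers=0,sanding_block=0,dowel_b=0)
P={n:imaging.capture(n) for n in("side","top","wrist")}
for n,p in P.items():
    cv2.imwrite(f"pics/{n}0.png",p["frame"]);print(n,np.round(p["eye"],3))
    for t,z in Z.items():
        print(n,t,[(np.round(uv,1).tolist(),round(c,2),np.round(atz(p,uv,z),3).tolist()) for uv,c in find(p,t)])
E
```

```text
0.0 [0.21628971 0.58572767 0.22144321] [[ 0.938 -0.347 -0.001]
 [-0.347 -0.938 -0.002]
 [ 0.     0.002 -1.   ]] 0.9990422174966194
side [ 0.423 -0.782  0.822]
side post_base [([346.9, 310.1], 0.63, [0.542, 0.003, 0.0])]
side collar []
side mark [([317.7, 301.7], 0.64, [0.478, 0.018, 0.017])]
side grip_centre [([347.6, 253.0], 0.75, [0.54, 0.008, 0.163])]
side button_face [([343.0, 258.9], 0.36, [0.529, -0.01, 0.163])]
side offcut_e [([333.8, 273.8], 0.66, [0.526, 0.127, 0.0])]
side tape_electrical [([364.2, 351.7], 0.82, [0.563, -0.119, -0.0]), ([347.8, 307.6], 0.34, [0.545, 0.01, -0.0])]
side pliers [([296.3, 208.8], 0.75, [0.447, 0.416, 0.0]), ([346.5, 269.9], 0.53, [0.559, 0.139, -0.0])]
side sanding_block [([341.7, 197.8], 0.9, [0.585, 0.462, 0.0]), ([293.7, 209.4], 0.59, [0.44, 0.414, 0.0])]
side dowel_b [([252.8, 418.7], 0.96, [0.336, -0.255, 0.0])]
top [0.354 0.116 1.157]
top post_base [([369.4, 212.1], 0.96, [0.538, -0.001, 0.0]), ([374.1, 203.6], 0.59, [0.558, -0.013, 0.0])]
top collar [([374.4, 200.0], 0.59, [0.544, 0.0, 0.124]), ([370.9, 238.1], 0.3, [0.462, 0.01, 0.124])]
top mark [([371.3, 233.6], 0.65, [0.484, -0.003, 0.017])]
top grip_centre [([377.8, 195.5], 0.77, [0.546, -0.003, 0.163])]
top button_face [([385.1, 208.6], 0.55, [0.519, -0.017, 0.163])]
top offcut_e [([320.1, 214.6], 0.64, [0.533, 0.117, 0.0]), ([195.4, 256.3], 0.27, [0.437, 0.415, 0.0])]
top tape_electrical [([421.8, 203.4], 0.67, [0.557, -0.127, 0.0])]
top pliers [([196.6, 253.8], 0.97, [0.443, 0.412, 0.0]), ([481.7, 295.4], 0.62, [0.337, -0.258, 0.0])]
top sanding_block [([178.0, 197.3], 0.92, [0.58, 0.459, 0.0])]
top dowel_b [([485.4, 293.0], 0.65, [0.343, -0.267, 0.0])]
wrist [0.281 0.56  0.384]
wrist post_base []
wrist collar []
wrist mark []
wrist grip_centre []
wrist button_face []
wrist offcut_e []
wrist tape_electrical []
wrist pliers []
wrist sanding_block []
wrist dowel_b []
```

Run:
```python
import cv2,numpy as np
a=cv2.imread("pics/side0.png")[200:380,250:450];b=cv2.imread("pics/top0.png")[150:270,290:450]
a=cv2.resize(a,(400,360),interpolation=3);b=cv2.resize(b,(400,300),interpolation=3)
c=np.zeros((360,800,3),np.uint8);c[:,:400]=a;c[:300,400:]=b
cv2.imwrite("pics/c1.png",c)
```

```text
(no output)
```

View pics/c1.png

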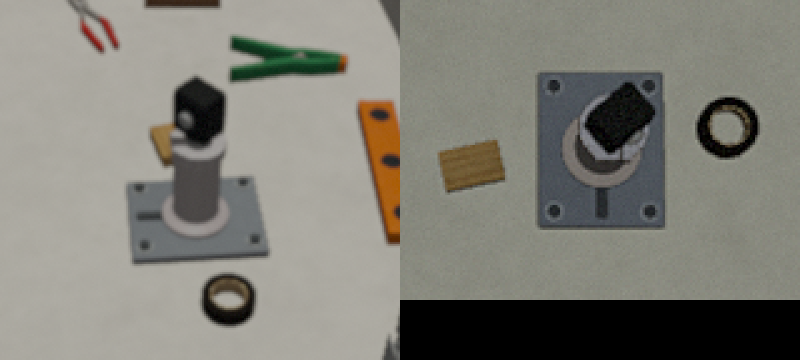

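View pics/top0.png

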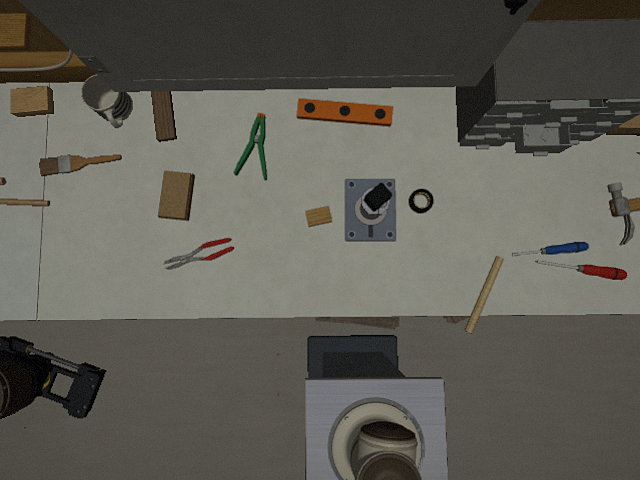

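The top view shows the plate square to the axes with the rib towards -x. The head's button faces lower right in the picture (-x, -y), so it's off the mark by about 40°. Next I'll fit the head's yaw and check the overhang.

```bash
cat > fit.py <<'E'
from h import *
from scipy.optimize import minimize
def headmask(p):
    o=models.cut_out(p,"grip_centre");return (o[0]["region"],o[0]["confidence"]) if o else (None,0)
def proj(p,X):
    R=np.array(p["orientation"]);t=-R.T@np.array(p["eye"])
    return cv2.projectPoints(np.array(X,float),cv2.Rodrigues(R.T)[0],t,np.array(p["intrinsics"],float),np.array(p["dist"],float))[0][:,0]
def block(c,yaw):
    u=np.array([np.cos(yaw),np.sin(yaw),0]);w=np.array([-u[1],u[0],0])
    return [np.array(c)+a*.018*u+b*.023*w+[0,0,h] for a in(-1,1) for b in(-1,1) for h in(-.025,.028)]
def silhouette(p,c,yaw,S=4):
    m=np.zeros((480*S,640*S),np.uint8)
    q=proj(p,block(c,yaw))*S+S/2
    cv2.fillConvexPoly(m,cv2.convexHull(q.astype(np.int32)),1)
    return cv2.resize(m.astype(np.float32),(640,480),interpolation=cv2.INTER_AREA)
def fit(ps,c0):
    ms=[(p,headmask(p)) for p in ps];print([(m[1],None if m[0] is None else m[0].sum()) for _,m in ms])
    ms=[(p,m[0].astype(np.float32)) for p,m in ms if m[0] is not None]
    res=[]
    for y in np.radians(np.arange(180,271,10)):
        f=lambda x:sum(np.abs(silhouette(p,[x[0]/100,x[1]/100,c0[2]],x[2])-m).sum() for p,m in ms)
        o=minimize(f,[c0[0]*100,c0[1]*100,y],method="Nelder-Mead",options=dict(initial_simplex=np.array([c0[0]*100,c0[1]*100,y])+np.vstack([np.zeros(3),np.diag([.5,.5,.15])])))
        res.append((o.fun,o.x[0]/100,o.x[1]/100,np.degrees(o.x[2])))
    return sorted(res)
E
python3 - <<'E'
from fit import *
ps=[imaging.capture("side"),imaging.capture("top")]
for q in fit(ps,[.543,0,.163])[:4]:print(np.round(q,3))
for p in ps:
    for q in fit([p],[.543,0,.163])[:2]:print("single",np.round(q,3))
for z in(.2,.4,.6):print(z,atz(ps[1],(380,85),z),atz(ps[1],(490,90),z))
E
```

```text
[(0.8, np.int64(760)), (0.75, np.int64(493))]
[ 1.76688e+02  5.42000e-01 -2.00000e-03  2.21400e+02]
[ 1.76938e+02  5.42000e-01 -2.00000e-03  2.21450e+02]
[ 1.77188e+02  5.42000e-01 -3.00000e-03  2.19656e+02]
[ 1.77250e+02  5.42000e-01 -2.00000e-03  2.20458e+02]
[(0.8, np.int64(760))]
single [ 8.22500e+01  5.43000e-01 -2.00000e-03  2.00561e+02]
single [ 8.28750e+01  5.43000e-01 -2.00000e-03  2.02055e+02]
[(0.75, np.int64(493))]
single [ 6.32500e+01  5.40000e-01 -1.00000e-03  2.23401e+02]
single [ 6.33750e+01  5.41000e-01 -1.00000e-03  2.23032e+02]
0.2 [ 0.76811649 -0.00886148  0.2       ] [ 0.75336843 -0.23127183  0.2       ]
0.4 [0.68159318 0.01723477 0.4       ] [ 0.66992697 -0.15869925  0.4       ]
0.6 [0.59506987 0.04333102 0.6       ] [ 0.58648551 -0.08612668  0.6       ]
```

View pics/side0.png

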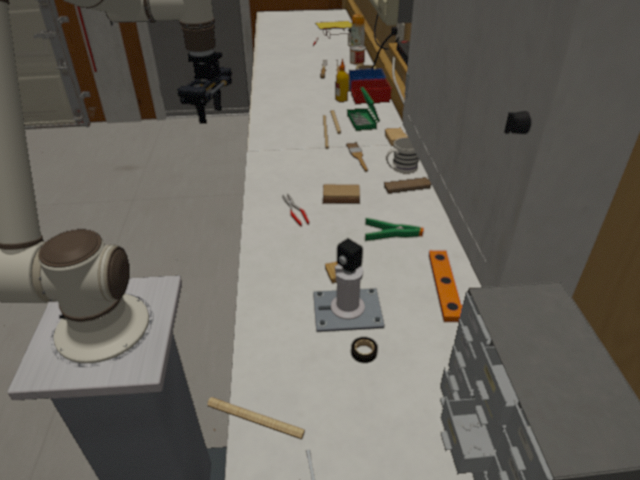

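Run:
```python
from h import *
s=imaging.capture("side");t=imaging.capture("top")
e2,v2=ray(t,(330,87));k=v2[0]/v2[2]
for uv in [(407,100),(430,155),(455,210),(480,270),(490,285)]:
    e,v=ray(s,uv)
    # both: x,z plane
    A=np.array([[v[0],-v2[0]],[v[2],-v2[2]]]);a=np.linalg.solve(A,[e2[0]-e[0],e2[2]-e[2]])
    print(uv,np.round(e+a[0]*v,3))
for uv in [(300,87),(450,80),(150,90)]:
    e,v=ray(t,uv);print([np.round(e+v*(z-e[2])/v[2],3) for z in (.3,.5)])
for p in(s,t):print(find(p,"button_face"),find(p,"grip_centre"))
# triangulate axis
print(tri([ray(s,find(s,"grip_centre")[0][0]),ray(t,find(t,"grip_centre")[0][0])]))
```

```text
(407, 100) [0.658 0.102 0.45 ]
(430, 155) [0.689 0.017 0.378]
(455, 210) [ 0.708 -0.1    0.334]
(480, 270) [ 0.736 -0.185  0.27 ]
(490, 285) [ 0.724 -0.25   0.298]
[array([0.724, 0.15 , 0.3  ]), array([0.637, 0.142, 0.5  ])]
[array([ 0.732, -0.123,  0.3  ]), array([ 0.644, -0.068,  0.5  ])]
[array([0.722, 0.425, 0.3  ]), array([0.636, 0.353, 0.5  ])]
[(array([333.312, 276.096]), 0.6), (array([342.4 , 259.68]), 0.43)] [(array([346.624, 256.992]), 0.89)]
[(array([385.6 , 209.28]), 0.5)] [(array([379.712, 196.32 ]), 0.91), (array([195.072, 254.496]), 0.54)]
[ 0.54032501 -0.00642885  0.16538026]
```

Call:
apply_moves(moves=[[[0.015,0.013,-0.004],0],[[0.025,0.022,-0.004],0],[[0.025,0.022,-0.004],0],[[0.025,0.022,-0.004],0],[[0.025,0.022,-0.004],0]], hand=0.087)

```text
time_s: 2.77
tcp_pos: [0.2898, 0.4503, 0.2427]
ee_rot: [[0.938, -0.346, 0.0], [-0.346, -0.938, -0.0], [0.0, -0.0, -1.0]]
wrist_force: [0.1, -0.3, -0.0]
gripper_width: 1.001
gripper_force: 0.0
```

Call:
apply_moves(moves=[[[0.025,0.022,0],0],[[0.025,0.022,0],0],[[0.025,0.022,0],0],[[0.025,0.022,0],0],[[0.025,0.022,0],0]])

```text
time_s: 3.18
tcp_pos: [0.369, 0.3037, 0.2429]
ee_rot: [[0.938, -0.346, 0.0], [-0.346, -0.938, 0.001], [0.0, -0.001, -1.0]]
wrist_force: [0.7, 0.1, -0.3]
gripper_width: 0.998
gripper_force: 0.0
```

Call:
apply_moves(moves=[[[0.025,0.022,0],0],[[0.025,0.022,0],0],[[0.025,0.022,0],0],[[0.025,0.022,0],0],[[0.025,0.022,0],0]])

```text
time_s: 3.6
tcp_pos: [0.4482, 0.1572, 0.243]
ee_rot: [[0.938, -0.346, 0.001], [-0.346, -0.938, 0.001], [0.001, -0.001, -1.0]]
wrist_force: [0.3, 0.5, 0.1]
gripper_width: 0.998
gripper_force: 0.0
```

Call:
apply_moves(moves=[[[0.025,0.022,0],0],[[0.025,0.022,0],0],[[0.025,0.022,0],0],[[0.025,0.022,0],0],[[0.02,0.018,0],0]])

```text
time_s: 4.02
tcp_pos: [0.5243, 0.0157, 0.2427]
ee_rot: [[0.938, -0.347, 0.0], [-0.347, -0.938, -0.0], [0.0, -0.0, -1.0]]
wrist_force: [-0.2, 1.1, 0.2]
gripper_width: 1.002
gripper_force: 0.0
```

Call:
apply_moves(moves=[[[0,0,0],6],[[0,0,0],6],[[0,0,0],6],[[0,0,0],6],[[0,0,0],6]])

```text
time_s: 4.43
tcp_pos: [0.5236, 0.0175, 0.2426]
ee_rot: [[0.635, -0.773, 0.0], [-0.773, -0.635, 0.0], [0.0, -0.0, -1.0]]
wrist_force: [0.8, 0.4, -0.1]
gripper_width: 0.998
gripper_force: 0.0
```

Run:
```python
from fit import *
p=imaging.capture("wrist");t=imaging.capture("top");cv2.imwrite("pics/w1.png",p["frame"])
s=r.sense();R=np.array(s["ee_rot"]);print(s["time_s"],s["tcp_pos"],np.round(R,3).tolist(),np.degrees(np.arctan2(R[1,1],R[0,1]))%360, s["joints"])
print([(n,[(np.round(uv),round(c,2),np.round(atz(p,uv,z),3)) for uv,c in find(p,n)]) for n,z in(("grip_centre",.163),("button_face",.163),("mark",.017),("collar",.124))])
for q in fit([p],[.543,0,.163])[:2]:print("w",np.round(q,3))
```

```text
4.5333 [0.52354017 0.0175796  0.24262308] [[0.639, -0.769, 0.0], [-0.769, -0.639, 0.0], [0.0, -0.0, -1.0]] 219.72845368264876 [ 1.96863046e+01  1.13131349e+01 -1.17806229e+01  2.64115563e-03
 -6.68981519e+01  2.00411126e+01]
[('grip_centre', [(array([313., 212.]), 0.64, array([ 0.54 , -0.002,  0.163]))]), ('button_face', [(array([345., 215.]), 0.71, array([ 0.521, -0.015,  0.163]))]), ('mark', [(array([360., 226.]), 0.95, array([ 0.471, -0.002,  0.017]))]), ('collar', [])]
[(0.94, np.int64(3992))]
w [ 5.33375e+02  5.42000e-01 -2.00000e-03  2.18279e+02]
w [ 5.33500e+02  5.42000e-01 -2.00000e-03  2.17301e+02]
```

View pics/w1.png

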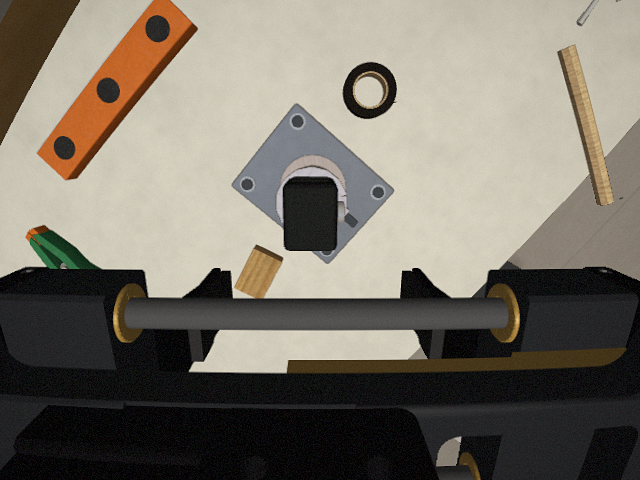

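The wrist picture shows the head upright in the frame at (312,212), its button on the right at (345,215), which is tool +y. The rib lies to the lower right at (352,220). The gripper is aligned with the head, so I'll centre it and descend.

Call:
apply_moves(moves=[[[0.014,-0.001,0],0],[[0.013,-0.0005,0],0],[[0,0,0.014],0],[[0,0,0.015],0],[[0,0,0],0]])

```text
time_s: 5.2
tcp_pos: [0.5404, -0.0028, 0.2105]
ee_rot: [[0.638, -0.77, -0.006], [-0.77, -0.638, -0.001], [-0.004, 0.005, -1.0]]
wrist_force: [0.8, -0.7, -0.2]
gripper_width: 0.997
gripper_force: 0.0
```

Call:
apply_moves(moves=[[[0.001,-0.001,0.02],0],[[0,0,0.02],0],[[0,0,0.018],0],[[0,0,0.0085],0],[[0,0,0],0]])

```text
time_s: 5.62
tcp_pos: [0.5425, -0.0026, 0.1455]
ee_rot: [[0.639, -0.769, -0.004], [-0.769, -0.639, -0.001], [-0.002, 0.004, -1.0]]
wrist_force: [0.5, 1.0, -0.4]
gripper_width: 1.0
gripper_force: 0.0
```

Call:
apply_moves(moves=[[[0,0,0],0],[[0,0,0],0],[[0,0,0],0],[[0,0,0],0],[[0,0,0],0]], hand=0.034)

```text
time_s: 6.03
tcp_pos: [0.5437, -0.0021, 0.1479]
ee_rot: [[0.639, -0.769, 0.002], [-0.769, -0.639, 0.0], [0.001, -0.001, -1.0]]
wrist_force: [-0.0, -0.4, -0.0]
gripper_width: 0.707
gripper_force: 0.0
```

Call:
apply_moves(moves=[[[0,0,0.003],0],[[0,0,0],0],[[0,0,0],0],[[0,0,0],0],[[0,0,0],0]], hand=0.02)

```text
time_s: 6.45
tcp_pos: [0.5441, -0.0014, 0.1438]
ee_rot: [[0.639, -0.769, 0.002], [-0.769, -0.639, 0.001], [0.0, -0.002, -1.0]]
wrist_force: [3.0, 2.8, -2.9]
gripper_width: 0.411
gripper_force: 30.0
```

Call:
apply_moves(moves=[[[0,0,0],0],[[0,0,0],0],[[0,0,0],0],[[0,0,0],0],[[0,0,0],0]])

```text
time_s: 6.87
tcp_pos: [0.5441, -0.0014, 0.1438]
ee_rot: [[0.639, -0.769, 0.002], [-0.769, -0.639, 0.001], [0.0, -0.002, -1.0]]
wrist_force: [3.4, 3.6, -4.5]
gripper_width: 0.411
gripper_force: 30.0
```

The opening is 35.8 mm with a 30 N grip, so the button is pressed in. Now I'll turn the head.

Call:
apply_moves(moves=[[[0,0,0],4],[[0,0,0],6],[[0,0,0],6],[[0,0,0],6],[[0,0,0],6]])

```text
time_s: 7.28
tcp_pos: [0.5432, -0.0019, 0.1437]
ee_rot: [[0.198, -0.98, -0.0], [-0.98, -0.198, 0.001], [-0.001, 0.0, -1.0]]
wrist_force: [0.6, 1.9, -3.0]
gripper_width: 0.411
gripper_force: 29.9
```

Call:
apply_moves(moves=[[[0,0,0],6],[[0,0,0],4],[[0,0,0],2],[[0,0,0],0],[[0,0,0],0]])

```text
time_s: 7.7
tcp_pos: [0.5427, -0.002, 0.1437]
ee_rot: [[-0.004, -1.0, -0.001], [-1.0, 0.004, 0.001], [-0.001, 0.001, -1.0]]
wrist_force: [-1.0, 4.7, -2.4]
gripper_width: 0.41
gripper_force: 30.0
```

Run:
```python
from h import *
p=imaging.capture("wrist");t=imaging.capture("side")
cv2.imwrite("pics/w2.png",np.hstack([cv2.resize(p["frame"],(400,300)),cv2.resize(t["frame"][180:360,230:470],(400,300))]))
s=r.sense();R=np.array(s["ee_rot"]);print(s["time_s"],s["tcp_pos"],np.degrees(np.arctan2(R[1,1],R[0,1]))%360,s["wrist_force"],s["moment"],s["gripper_width"]*87,s["joints"])
```

```text
7.8 [ 0.5427518  -0.00198516  0.14372686] 179.7505031249911 [-1.81769343  4.60299096 -2.19476581] [ 1.35003923  0.12330629 -0.03395594] 35.67239363613791 [ 16.88479515  18.26554407 -17.53082352  -0.05966081 -54.25959325
 -17.09943728]
```

View pics/w2.png

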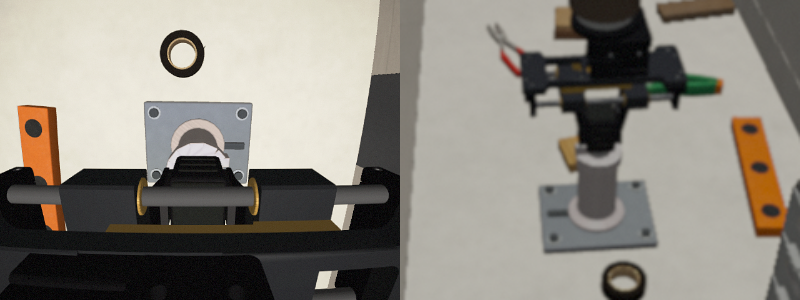

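The wrist view shows the gripper closing line parallel to the rib (right, at about (235,146)). The side view shows the head gripped over the collar. Now I'll pull straight up.

Call:
apply_moves(moves=[[[0,0,-0.005],0],[[0,0,-0.008],0],[[0,0,-0.01],0],[[0,0,-0.01],0],[[0,0,0],0]])

```text
time_s: 8.22
tcp_pos: [0.5428, -0.0021, 0.1795]
ee_rot: [[-0.005, -1.0, -0.0], [-1.0, 0.005, 0.0], [-0.0, 0.0, -1.0]]
wrist_force: [-3.1, 4.6, -2.2]
gripper_width: 0.411
gripper_force: 30.0
```

Call:
apply_moves(moves=[[[0,0,-0.01],0],[[0,0,-0.01],0],[[0,0,-0.01],0],[[0,0,-0.01],0],[[0,0,0],0]])

```text
time_s: 8.63
tcp_pos: [0.5428, -0.0021, 0.22]
ee_rot: [[-0.005, -1.0, 0.0], [-1.0, 0.005, 0.001], [-0.001, -0.0, -1.0]]
wrist_force: [-2.9, 5.4, -2.3]
gripper_width: 0.413
gripper_force: 30.0
```

Call:
apply_moves(moves=[[[0,0,-0.008],0],[[0,0,-0.008],0],[[0,0,-0.005],0],[[0,0,-0.003],0],[[0,0,0],0]])

```text
time_s: 9.05
tcp_pos: [0.5428, -0.0022, 0.243]
ee_rot: [[-0.005, -1.0, -0.0], [-1.0, 0.005, 0.0], [-0.0, 0.0, -1.0]]
wrist_force: [-2.4, 4.2, -2.7]
gripper_width: 0.411
gripper_force: 30.0
```

Call:
apply_moves(moves=[[[0,0,-0.001],0],[[0,0,-0.001],0],[[0,0,0],0],[[0,0,0],0],[[0,0,0],0]])

```text
time_s: 9.47
tcp_pos: [0.5428, -0.0022, 0.2438]
ee_rot: [[-0.005, -1.0, -0.001], [-1.0, 0.005, 0.0], [-0.0, 0.001, -1.0]]
wrist_force: [-1.8, 5.6, -4.2]
gripper_width: 0.408
gripper_force: 30.0
```

Run:
```python
from h import *
p=imaging.capture("top");t=imaging.capture("side")
cv2.imwrite("pics/w3.png",np.hstack([cv2.resize(p["frame"][120:300,150:510],(400,300)),cv2.resize(t["frame"][180:360,230:470],(400,300))]))
s=r.sense();print(s["time_s"],s["tcp_pos"],s["wrist_force"],s["gripper_width"]*87)
```

```text
9.5667 [ 0.54283194 -0.00217146  0.24376972] [-1.30087845  5.27131158 -4.75810057] 35.93410725620746
```

View pics/w3.png

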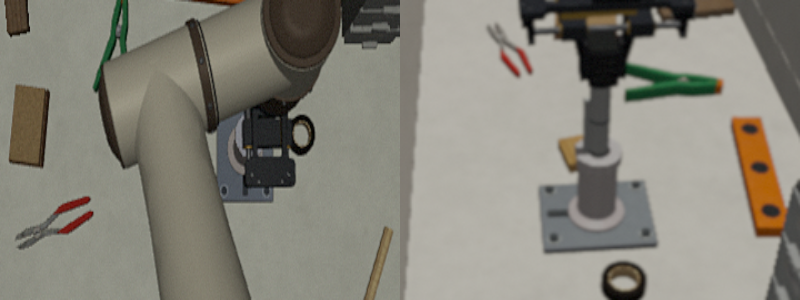

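The side view shows the steel tube drawn out, with one ring at about (598,120) and the lower one just above the collar. The gripper still holds the head and the bystanders haven't moved. The TCP rose 100 mm and the stop is now pushing back slightly, so I'm handing in.

```bash
python3 -c "
from h import *
print(r.finish_job())"
```

```text
the job is handed in; nothing more can be done
None
```

I turned the head to face the mark and pulled it up about 100 mm to the second stop with the button squeezed in. The gripper is still holding it there at 30 N, nothing around it appears to have moved, and the job is handed in; no verdict came back.

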